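# Show the fish sign to the inspection camera

### The job

In the sign workshop, wake the inspection camera: press the foot switch standing on the bench fully down to its stop with the gripper, keep it there for about a second and let it spring back up. Then take the fish-shaped sign out of the drying rack and hold it up in the air in front of the camera: the middle of the fish straight ahead of the lens at lens height, 150 mm from the lens, upright, with its flat side square to the lens (either side, nose either way). Do not touch the camera or its stand, leave the other two signs and the tools where they are, and finish while still holding the fish there, steady, in the gripper.

Things in the scene. Friction and masses are not known exactly. Their poses are not given: they have to be found in the camera images.
- fish: The sign to show: flat grey acrylic fish, 8 mm thick, 113 mm long, 96 mm tall with its foot, about 70 g, upright in a rack slot. Origin: centre of the underside of its foot (56 mm long, 24 mm tall). x = normal of its flat sides, y = along the fish (nose reaches 50 mm to -y, forked tail 63 mm to +y), z = up. The fish body spans 28 to 96 mm above the origin.
- fish_center (a point): Middle of the fish: 62 mm above the underside of the foot, in mid-thickness.
- fish_top (a point): Highest point of the fish's back, 96 mm above the underside of the foot, straight above the foot's middle and nearly above the centre of mass. The flat sides around and below it (30 mm each way along the fish at 20 mm below the top) are free to grip across the 8 mm thickness.
- rack: Plywood drying rack fixed to the table, 70 (x) by 330 (y) mm. Origin: centre of its underside. Three slots in a row along its y at -110, 0 and +110 mm, each 60 mm long (y), 10 mm wide, 18 mm deep (floor 8 mm, rail tops 26 mm above the table). Signs lift straight up out of them; which sign stands in which slot varies.
- house: Bystander: grey acrylic sign in the shape of a gabled house, 60 mm wide, 97 mm tall, 8 mm thick, in another slot. Origin: centre of the underside of its foot. Leave it.
- round: Bystander: grey acrylic round sign (72 mm disc on the same foot), 98 mm tall, 8 mm thick, in another slot. Origin: centre of the underside of its foot. Leave it.
- pedal_base: Base of the foot switch, a black plate 130 (x) by 85 (y) by 8 mm fixed to the table; origin: centre of its underside. The pedal is hinged at the base's -x end, on an axis along y, 50 mm from the origin to -x and 22 mm above the table; its free toe end points to the base's +x.
- pedal (a joint): Angle of the pedal (rad): 0 = up (at rest, sloping up 0.22 rad towards the toe), 0.22 = fully down on its stop (pad level). A spring returns it. At the pad point it takes about 4 N to start moving and about 10 N to reach the stop.
- pedal_pad (a point): Middle of the rubber pad on top of the pedal (pad 62 mm long, 56 mm wide), 78 mm from the hinge; moves with the pedal, about 17 mm down from up to stop; about 48 mm above the table at rest.
- stand: Stand of the inspection camera, fixed to the table: round steel foot of 100 mm diameter, 16 mm post 330 mm tall, and a 50 x 50 x 45 mm grey camera body clamped on it at a height that varies. Origin: on the table below the camera body; the camera looks along the stand's +y. Do not touch.
- lens (a point): Centre of the front of the camera's lens (a 34 mm black barrel), 180 to 240 mm above the table. Its y axis is the level viewing direction, pointing out of the lens; z = up.
- view_point (a point): Point in the air where the middle of the fish must be shown: 150 mm straight in front of the lens, at lens height. Its axes are those of the lens: y = viewing direction away from the camera, z = up.
- squeegee: Bystander: blue plastic squeegee card, 70 x 100 x 4 mm (7 mm at its ribs), lying on the table on the robot's side of the rack. Origin: centre of its underside.
- knife: Bystander: slim metal craft knife, 12 mm thick, about 120 mm long, lying on the table beyond the rack. Origin: middle of its underside.

How it is judged:
By the outcome, as a careful person would: the job done as asked, in the order asked, and still so for the second after the job is handed in, while the arm keeps its last pose, push and grip.
It also fails if it takes over 51 s, if anything falls off the work surface, if the arm or the gripper's body presses on something with over 40 N, if the wrist force passes 120 N, or if a joint passes its speed limit or range.

### The arm

A 6-joint arm with a two-finger parallel gripper is mounted at the origin on the work surface. World frame = base frame: x ahead of the robot, y to its left, z up, the work surface at z = 0. Lengths are in m, angles in degrees, forces in N, time in s.
With the tool pointing down it reaches from about 0.25 to 0.85 m from the base axis. Payload 12.5 kg.
Tool frame: the origin (TCP) lies midway between the tips of the shut fingers; the grasp point (between the pads) lies 19 mm behind it; z points along the fingers, y is the line along which they close (so a half turn about z gives the same grasp; the last joint's range is limited). The gripper opens to 93 mm and grips with 3 to 60 N. Pads are 15 mm wide; open, the fingers measure 128 mm over their backs; the gripper's body (75 mm by 188 mm) begins 65 mm behind the grasp point.
Start: joints at [70.898, 20.094, 94.641, -0, 65.266, -4.847], TCP at [0.135, 0.533, 0.219] pointing down, gripper open.
Joint ranges: [-157.81, 157.81], [-45, 120.19], [0.68, 151.7], [-89.99, 269.99], [4.06, 180], [-164.3, 164.3]. Speed limits (degrees/s): [127.2, 127.2, 159.86, 180, 180, 180].

### API

Orientations are given as a 3x3 rotation matrix whose columns are the frame's x, y, z axes.
In Python, from workcell import bot gives the robot as it stands. The module is installed in compiled form; this text tells all that it offers.
- The arm moves only by the tool apply_moves, never from a script. Its argument "moves" is one flat list of numbers, 7 for each row, row after row: the turn, a rotation vector about the tool's x, y, z in rad, then the shift along the tool's x, y, z in cm, then the gripper's target within -1 to 1 (fully open at 1, half-way at 0, shut at -1). In form: [wx, wy, wz, x, y, z, fingers, wx, wy, wz, x, y, z, fingers, ...]. A call has exactly 5 rows; each row shifts and turns the commanded pose from where the row before left it, along the tool's axes as they then stand; what a row does not reach is not made up. A row lasts 1/10 s, in which the tool goes at most 50 mm and 8.59 degrees, less where a joint would pass 70% of its speed; a pose out of reach is approached as far as the arm can. A call with a gripper value outside its range is refused whole. The fingers move at their own pace and stop on an object; "newtons" is the grip in N (left out, the last holds). Time passes only in rows, so rows that do not move let the fingers close, or fill a call up. It gives the time, the measured TCP pose, the force, the opening and the grip force at its end, in the units of the state.
- bot.read_state(): the state, without advancing time (a new reading comes with each control period).
- bot.get_image(name): name is "scene" or "top" or "wrist"; returns a dict with "img" (480x640x3 uint8, red, green, blue), "depth" (480x640 float32, m along the optical axis (not along the pixel's ray), 0 where there is no reading), "fx", "fy", "cx", "cy" (pixels), "k1" (the pictures are not rectified: a ray, as slopes to the right and down, at radius r is drawn at 1 + k1 r^2 times it, then the intrinsics apply), "R" (3x3) and "t" (3): a world point X has camera coordinates R X + t; the wrist camera has in their place "T_tool_cam" (4x4, takes a point from camera to tool coordinates, whose origin is the TCP and whose axes are the flange's). Camera axes: x right, y down, z forward; pixel columns grow to the right and rows downward; lengths in m; the calibration is good to about 2 mm. A picture is of the moment at which its call begins: read the wrist's pose just before it.
- bot.sign_off(): hands the job in; it is judged then, once.
The state is a dict: "t": time; "joints": joint angles; "joint_velocities": joint speeds; "tau": joint torques, N m; "position": TCP position; "tcp_rot": TCP orientation; "ft_force": force on the tool from outside, world axes, zero at the start; "wrist_torque": the same for the moment, N m; "gripper_width": finger opening in m; "grip_force": force on a finger pad.
Only numpy, scipy, OpenCV 4.12 (cv2) and the standard library are available. Lean on these libraries where they do the work, as an engineer would, in place of code of your own. Each camera call takes 0.05 s, during which the arm holds its last target. There are 200 camera calls.

## Working session

There is one attempt and no reset: what is moved stays moved. The work goes in short steps, Python scripts to look and compute and a tool call to move; the robot and the scene stay as the last step left them, time stands still between calls to the robot, and variables do not carry over. Pictures are saved under pics/ and viewed, at most 10 in all, crops included, and the job is handed in when it is done.

Besides the shell and the picture viewer there is one more tool, called after "Call:" by a JSON object that holds its "name" and its "arguments". apply_moves: Moves the arm, as the interface text tells. Its arguments: {"type":"object","properties":{"moves":{"type":"array","items":{"type":"number"}},"newtons":{"type":"number"}},"required":["moves"]}

```bash
mkdir -p pics; cat > h.py <<'E'
import numpy as np,cv2
from workcell import bot
def cloud(d):
    u,v=np.meshgrid(np.arange(640),np.arange(480))
    K=np.array([[d['fx'],0,d['cx']],[0,d['fy'],d['cy']],[0,0,1.]])
    n=cv2.undistortPoints(np.stack([u,v],-1).reshape(-1,1,2).astype(float),K,np.array([d['k1'],0,0,0.])).reshape(480,640,2)
    z=d['depth'].astype(float)
    P=np.dstack([n[...,0]*z,n[...,1]*z,z])
    if 'R' in d: W=(P-np.array(d['t']))@np.array(d['R'])
    else:
        T=np.array(d['T_tool_cam']); s=d['s']
        W=(P@T[:3,:3].T+T[:3,3])@np.array(s['tcp_rot']).T+np.array(s['position'])
    W[z==0]=np.nan
    return W
def grab(n):
    s=bot.read_state(); d=bot.get_image(n); d['s']=s; return d
E
python3 - <<'E'
from h import *
import pickle
for n in ['scene','top']:
    d=grab(n); cv2.imwrite(f'pics/{n}0.png',d['img'][...,::-1]); pickle.dump(d,open(n+'.pkl','wb'))
    W=cloud(d); print(n,np.isfinite(W[...,2]).mean(), -np.array(d['R']).T@np.array(d['t']))
print(bot.read_state())
E
```

```text
scene 0.9961002604166667 [ 1.37292543 -0.2033607   0.92081688]
top 0.9958919270833333 [ 0.46046875 -0.03880235  1.48029062]
{'t': 0.1, 'joints': array([ 7.08963814e+01,  2.01206255e+01,  9.46711811e+01, -5.80558105e-04,
        6.52649232e+01, -4.84696300e+00]), 'joint_velocities': array([-0.03470577, -0.1240824 , -0.13184003,  0.12109531, -0.03892251,
       -0.10609507]), 'tau': array([ 8.61583139e-04, -4.98028708e+01, -2.85701752e+01,  7.00282305e-02,
        2.39168998e-02, -7.55160363e-05]), 'position': array([0.1353263 , 0.53279266, 0.21817518]), 'tcp_rot': array([[-9.69203343e-01,  2.46261609e-01, -3.15348914e-04],
       [ 2.46261800e-01,  9.69202891e-01, -9.38607223e-04],
       [ 7.44941543e-05, -9.87359650e-04, -9.99999510e-01]]), 'ft_force': array([-0.66198382, -0.09335484,  0.06122812]), 'wrist_torque': array([ 0.00243843, -0.01923492, -0.07202611]), 'grip_force': 0.0, 'gripper_width': 0.09281587564790415}
```

View pics/scene0.png

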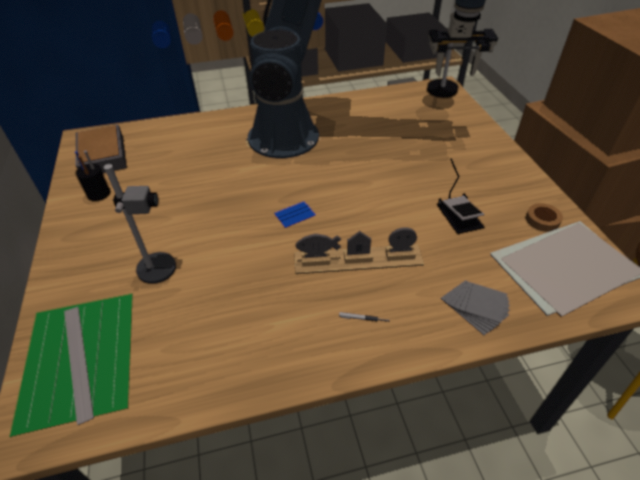

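View pics/top0.png

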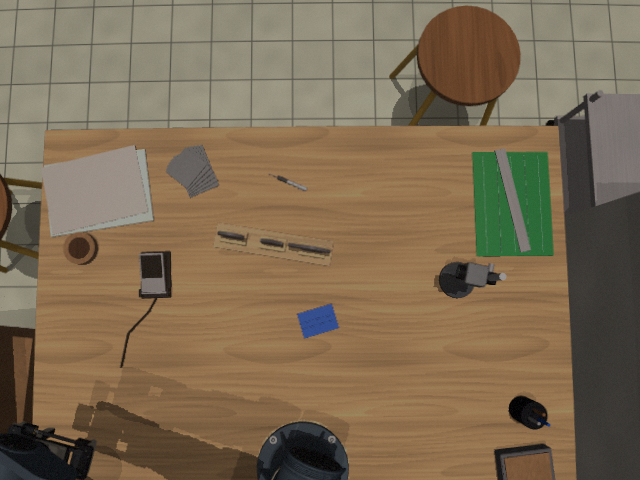

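The scene view shows the fish at the rack's left (317,245), camera at (138,200) looking right, and foot switch at (462,212). In the top view the fish is the rack's right sign (310,247), the camera body is at (478,273) with its lens at (462,270), and the pedal is at (155,275).

```bash
python3 - <<'E'
from h import *
import pickle
np.set_printoptions(precision=4,suppress=True)
def rect(p): 
    r=cv2.minAreaRect((p[:,:2]*1000).astype(np.float32)); return np.round(r[0],1),np.round(r[1],1),round(r[2],1)
C={n:cloud(pickle.load(open(n+'.pkl','rb'))) for n in['scene','top']}
for n,W in C.items():
    print(n)
    x,y,z=W[...,0],W[...,1],W[...,2]
    def sel(r,lo,hi):
        m=np.zeros(z.shape,bool); a,b,c,d=r; m[b:d,a:c]=1
        return W[m&(z>lo)&(z<hi)]
    B={'top':dict(table=(350,350,430,400),fish=(285,225,340,275),rack=(205,215,340,275),ped=(135,245,178,303),cam=(430,250,515,305)),
       'scene':dict(table=(220,290,320,330),fish=(290,228,343,272),rack=(288,225,428,275),ped=(435,190,490,235),cam=(100,155,165,225))}[n]
    p=sel(B['table'],-.1,.1);print('table z',np.median(p[:,2]))
    p=sel(B['rack'],.016,.032);print('rack rails',len(p),rect(p))
    p=sel(B['rack'],.04,.2);print('signs',len(p),rect(p),p[:,2].max())
    p=sel(B['fish'],.045,.2);print('fish',len(p),rect(p),np.percentile(p[:,2],[50,95,100]))
    p=sel(B['ped'],.004,.012);print('base',len(p),rect(p))
    p=sel(B['ped'],.02,.1);print('pedal',len(p),rect(p),p[:,2].min(),p[:,2].max(),p[p[:,2].argmax()])
    p=sel(B['cam'],.12,.5);print('cam',len(p),rect(p),np.percentile(p[:,2],[0,5,50,90,100]))
    for lo in np.arange(.14,.36,.02):
        q=p[(p[:,2]>lo)&(p[:,2]<lo+.02)]
        if len(q)>3: print(round(lo,2),len(q),q.min(0),q.max(0))
E
python3 - <<'E'
import cv2
a=cv2.imread('pics/scene0.png')[150:290,90:230];b=cv2.imread('pics/top0.png')[210:310,420:520]
cv2.imwrite('pics/crop1.png',cv2.hconcat([cv2.resize(a,(400,400)),cv2.resize(b,(400,400))]))
E
```

```text
scene
table z 0.0017495700323052808
rack rails 762 (array([607. ,  79.4]), array([291.5,  39.8]), 80.2)
signs 1584 (array([605.5,  72.4]), array([301.8,  14. ]), 80.4) 0.11039607934409199
fish 668 (array([589.8, -20.9]), array([112.4,  13.8]), 80.6) [0.0779 0.1031 0.1075]
base 763 (array([508.6, 424.6]), array([156.9, 210.9]), 66.1)
pedal 586 (array([522.1, 406.5]), array([120.4,  85.6]), 3.0) 0.02012919146722514 0.0580839068439596 [0.5721 0.4225 0.0581]
cam 1344 (array([ 508.5, -417.5]), array([93.5, 57.6]), 86.1) [0.1626 0.1954 0.2531 0.298  0.3338]
0.16 29 [ 0.496  -0.4531  0.1626] [ 0.5086 -0.438   0.1793]
0.18 49 [ 0.499  -0.4541  0.1803] [ 0.51   -0.4379  0.1998]
0.2 43 [ 0.502  -0.4527  0.2003] [ 0.5349 -0.3947  0.2199]
0.22 253 [ 0.498  -0.464   0.2201] [ 0.5388 -0.3699  0.24  ]
0.24 582 [ 0.4792 -0.4614  0.2402] [ 0.5379 -0.3704  0.26  ]
0.26 198 [ 0.4822 -0.4525  0.26  ] [ 0.536  -0.3856  0.2799]
0.28 61 [ 0.4974 -0.4525  0.28  ] [ 0.5094 -0.4376  0.3   ]
0.3 66 [ 0.4987 -0.4538  0.3005] [ 0.5092 -0.4376  0.32  ]
0.32 63 [ 0.4932 -0.4524  0.3202] [ 0.511  -0.4372  0.3338]
t
[... 217 characters left out ...]
 array([113.5,   9.1]), 79.7) [0.0894 0.1058 0.1093]
base 416 (array([527.8, 405.4]), array([160.5, 118.6]), 1.1)
pedal 1015 (array([524. , 406.4]), array([117.1,  83.3]), 3.0) 0.020031335832285162 0.059647431241011906 [0.5723 0.4144 0.0596]
cam 875 (array([ 509.1, -414.5]), array([91.4, 55. ]), 88.0) [0.2107 0.2358 0.2562 0.2896 0.3336]
0.22 75 [ 0.4817 -0.4578  0.2209] [ 0.5366 -0.3687  0.2399]
0.24 595 [ 0.4812 -0.4603  0.2401] [ 0.5373 -0.3692  0.26  ]
0.26 103 [ 0.4835 -0.442   0.26  ] [ 0.5343 -0.387   0.2782]
0.28 27 [ 0.4935 -0.4463  0.2807] [ 0.5077 -0.4362  0.2999]
0.3 20 [ 0.4932 -0.4455  0.3002] [ 0.5091 -0.4365  0.3193]
0.32 52 [ 0.4946 -0.4557  0.3208] [ 0.508  -0.4364  0.3336]
```

View pics/crop1.png

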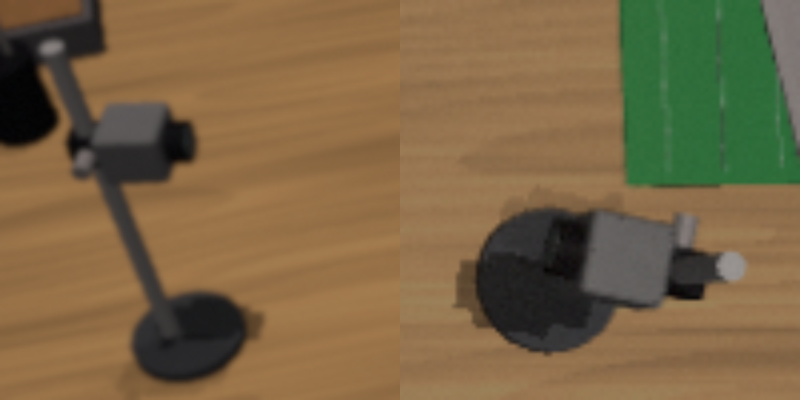

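```bash
python3 - <<'E'
from h import *
import pickle
np.set_printoptions(precision=4,suppress=True)
for n,(a,b,c,e) in dict(top=(137,249,175,300),scene=(440,190,490,232)).items():
    d=pickle.load(open(n+'.pkl','rb'));W=cloud(d);g=d['img'].max(2)
    m=np.zeros(g.shape,bool);m[b:e,a:c]=1;m&=(g<60)&(W[...,2]>.03)
    k,l,s,_=cv2.connectedComponentsWithStats(m.astype(np.uint8));i=1+s[1:,4].argmax();p=W[l==i]
    print(n,len(p),p.mean(0),cv2.minAreaRect((p[:,:2]*1000).astype(np.float32)))
    # upper plane normal
    A=np.c_[p[:,:2],np.ones(len(p))];print(np.linalg.lstsq(A,p[:,2],rcond=None)[0])
s=bot.read_state();R=s['tcp_rot']
print('move tool cm',100*R.T@(np.array([.546,.407,.10])-s['position']))
E
```

```text
top 444 [0.5451 0.4066 0.0463] ((545.7815551757812, 406.9660949707031), (59.58829879760742, 57.08301544189453), 0.6002030372619629)
[ 0.2218 -0.024  -0.0648]
scene 230 [0.5461 0.4055 0.05  ] ((544.2142944335938, 405.99072265625), (60.53029251098633, 54.71697998046875), 1.069159984588623)
[ 0.2223 -0.0054 -0.0692]
move tool cm [-42.9013  -2.0669  11.8164]
```

Call:
{"name": "apply_moves", "arguments": {"moves": [0,0,0,-4.29,-0.2,0.5,-1,0,0,0,-4.29,-0.2,0.5,-1,0,0,0,-4.29,-0.2,0.5,-1,0,0,0,-4.29,-0.2,0.5,-1,0,0,0,-4.29,-0.2,0.5,-1], "newtons": 20}}

```text
t: 0.6
position: [0.3423, 0.4697, 0.1932]
tcp_rot: [[-0.969, 0.246, -0.0], [0.246, 0.969, -0.0], [0.0, -0.0, -1.0]]
ft_force: [0.1, 1.0, 0.3]
gripper_width: 0.0576
grip_force: 0.0
```

Call:
{"name": "apply_moves", "arguments": {"moves": [0,0,0,-4.29,-0.2,1,-1,0,0,0,-4.29,-0.2,1,-1,0,0,0,-4.29,-0.2,2,-1,0,0,0,-4.29,-0.2,2,-1,0,0,0,-4.29,-0.2,2.5,-1]}}

```text
t: 1.1
position: [0.5481, 0.4074, 0.1081]
tcp_rot: [[-0.969, 0.246, 0.001], [0.246, 0.969, 0.0], [-0.0, 0.001, -1.0]]
ft_force: [0.6, 0.1, -0.1]
gripper_width: 0.0176
grip_force: 0.0
```

Call:
{"name": "apply_moves", "arguments": {"moves": [0,0,0,0,0,0.8,-1,0,0,0,0,0,0,-1,0,0,0,0,0,0,-1,0,0,0,0,0,0,-1,0,0,0,0,0,0,-1]}}

```text
t: 1.6
position: [0.5458, 0.4089, 0.1018]
tcp_rot: [[-0.969, 0.245, 0.001], [0.245, 0.969, 0.001], [-0.001, 0.001, -1.0]]
ft_force: [-1.1, 1.0, -0.4]
gripper_width: 0.0006
grip_force: 0.0
```

```bash
python3 - <<'E'
from h import *
s=bot.read_state();R=s['tcp_rot']
print(s['t'],s['position'],s['gripper_width'],s['ft_force'],R[2]);print('to pad',100*R.T@(np.array([.5455,.406,.031])-s['position']))
E
```

```text
1.6 [0.54583337 0.40885245 0.10182507] 0.0006042217697211988 [-1.06248341  1.01061467 -0.43945173] [-9.76250502e-04  1.11376625e-03 -9.99998903e-01]
to pad [-0.03069065 -0.29260235  7.0822191 ]
```

Call:
{"name": "apply_moves", "arguments": {"moves": [0,0,0,0,-0.3,2,-1,0,0,0,0,0,2,-1,0,0,0,0,0,1,-1,0,0,0,0,0,0.4,-1,0,0,0,0,0,0.3,-1]}}

```text
t: 2.1
position: [0.5459, 0.4054, 0.0445]
tcp_rot: [[-0.969, 0.246, 0.001], [0.246, 0.969, 0.0], [-0.001, 0.001, -1.0]]
ft_force: [0.1, -2.5, 5.7]
gripper_width: 0.0003
grip_force: 2.4
```

Call:
{"name": "apply_moves", "arguments": {"moves": [0,0,0,0,0,0.3,-1,0,0,0,0,0,0.3,-1,0,0,0,0,0,0.3,-1,0,0,0,0,0,0.2,-1,0,0,0,0,0,0,-1]}}

```text
t: 2.6
position: [0.5477, 0.4056, 0.0347]
tcp_rot: [[-0.969, 0.246, 0.005], [0.246, 0.969, 0.002], [-0.004, 0.003, -1.0]]
ft_force: [3.1, -3.1, 8.0]
gripper_width: 0.0005
grip_force: 4.1
```

Call:
{"name": "apply_moves", "arguments": {"moves": [0,0,0,0,0,0.2,-1,0,0,0,0,0,0.2,-1,0,0,0,0,0,0.2,-1,0,0,0,0,0,0.1,-1,0,0,0,0,0,0,-1]}}

```text
t: 3.1
position: [0.5483, 0.4057, 0.0308]
tcp_rot: [[-0.969, 0.246, 0.006], [0.246, 0.969, 0.002], [-0.006, 0.004, -1.0]]
ft_force: [-1.9, -9.5, 30.4]
gripper_width: 0.0002
grip_force: 15.6
```

Call:
{"name": "apply_moves", "arguments": {"moves": [0,0,0,0,0,0,-1,0,0,0,0,0,0,-1,0,0,0,0,0,0,-1,0,0,0,0,0,0,-1,0,0,0,0,0,0,-1]}}

```text
t: 3.6
position: [0.5483, 0.4057, 0.0307]
tcp_rot: [[-0.969, 0.246, 0.006], [0.246, 0.969, 0.002], [-0.006, 0.004, -1.0]]
ft_force: [-2.4, -10.4, 30.6]
gripper_width: 0.0005
grip_force: 15.6
```

Call:
{"name": "apply_moves", "arguments": {"moves": [0,0,0,0,0,0,-1,0,0,0,0,0,0,-1,0,0,0,0,0,0,-1,0,0,0,0,0,0,-1,0,0,0,0,0,0,-1]}}

```text
t: 4.1
position: [0.5483, 0.4057, 0.0307]
tcp_rot: [[-0.969, 0.246, 0.006], [0.246, 0.969, 0.002], [-0.006, 0.004, -1.0]]
ft_force: [-3.2, -9.6, 31.7]
gripper_width: 0.0004
grip_force: 15.6
```

Call:
{"name": "apply_moves", "arguments": {"moves": [0,0,0,0,0,-0.6,-1,0,0,0,0,0,-0.8,-1,0,0,0,0,0,-1,-1,0,0,0,0,0,-3,-1,0,0,0,0,0,-4,-1]}}

```text
t: 4.6
position: [0.5447, 0.4047, 0.1194]
tcp_rot: [[-0.969, 0.246, -0.002], [0.246, 0.969, -0.001], [0.002, -0.002, -1.0]]
ft_force: [0.3, 1.0, 0.3]
gripper_width: 0.0003
grip_force: 0.0
```

Call:
{"name": "apply_moves", "arguments": {"moves": [0,0,0,0,0,-4.5,-0.3,0,0,0,0,0,-4.5,-0.3,0,0,0,0,0,-4.5,-0.3,0,0,0,0,0,-4.5,-0.3,0,0,0,0,0,-2,-0.3]}}

```text
t: 5.1
position: [0.5461, 0.4057, 0.3252]
tcp_rot: [[-0.969, 0.246, 0.006], [0.246, 0.969, 0.004], [-0.004, 0.005, -1.0]]
ft_force: [0.3, 0.1, -0.0]
gripper_width: 0.0319
grip_force: 0.0
```

```bash
python3 - <<'E'
from h import *
np.set_printoptions(precision=4,suppress=True)
d=grab('top');W=cloud(d);p=W[249:300,137:175].reshape(-1,3);print('pedal top z',np.nanpercentile(p[:,2],[50,90]))
s=bot.read_state();R=s['tcp_rot'];print(s['t'],s['position'],s['joints'])
T=np.array(d.get('T_tool_cam',0)) 
w=bot.get_image('wrist');print(w['T_tool_cam'],w['fx'],w['k1'])
# fish long axis, world
a=np.deg2rad(80);print(R)
E
```

```text
pedal top z [0.0281 0.0509]
5.15 [0.5465 0.4059 0.3269] [ 32.6866  29.9976  64.6788   0.0072  84.8116 -43.0686]
[[ 0.0004 -0.9668 -0.2557  0.0696]
 [ 1.      0.0003  0.0004 -0.0001]
 [-0.0003 -0.2557  0.9668 -0.1653]
 [ 0.      0.      0.      1.    ]] 394.2595906501347 -0.008313217995932688
[[-0.9692  0.246   0.0075]
 [ 0.2461  0.9692  0.0049]
 [-0.006   0.0066 -1.    ]]
```

Call:
{"name": "apply_moves", "arguments": {"moves": [0,0,0,-1.16,-4.4,0.3,-0.3,0,0,0,-1.16,-4.4,0.3,-0.3,0,0,0,-1.16,-4.4,0.3,-0.3,0,0,0,-1.16,-4.4,0.3,-0.3,0,0,0,-1.16,-4.4,0.3,-0.3]}}

```text
t: 5.7
position: [0.5467, 0.1758, 0.3032]
tcp_rot: [[-0.969, 0.246, -0.002], [0.246, 0.969, -0.0], [0.001, -0.001, -1.0]]
ft_force: [0.7, 0.2, 1.8]
gripper_width: 0.0327
grip_force: 0.0
```

Call:
{"name": "apply_moves", "arguments": {"moves": [0,0,0,-1.16,-4.4,0.3,-0.3,0,0,0,-1.16,-4.4,0.3,-0.3,0,0,0,-1.16,-4.4,0.3,-0.3,0,0,0,-1.16,-4.4,0.3,-0.3,0,0,0,-1.16,-4.4,0.3,-0.3]}}

```text
t: 6.2
position: [0.5488, -0.0516, 0.2883]
tcp_rot: [[-0.969, 0.246, -0.002], [0.246, 0.969, 0.0], [0.002, -0.0, -1.0]]
ft_force: [0.6, 1.0, -0.1]
gripper_width: 0.0329
grip_force: 0.0
```

Call:
{"name": "apply_moves", "arguments": {"moves": [0,0,0.149,0,0,0,-0.3,0,0,0.149,0,0,0,-0.3,0,0,0.149,0,0,0,-0.3,0,0,0.149,0,0,0,-0.3,0,0,0.149,0,0,0,-0.3]}}

```text
t: 6.7
position: [0.549, -0.0498, 0.2883]
tcp_rot: [[-0.54, 0.841, -0.002], [0.841, 0.54, 0.0], [0.001, -0.001, -1.0]]
ft_force: [0.1, 0.0, 0.2]
gripper_width: 0.0323
grip_force: 0.0
```

Call:
{"name": "apply_moves", "arguments": {"moves": [0,0,0.149,0,0,0,-0.3,0,0,0.149,0,0,0,-0.3,0,0,0.149,0,0,0,-0.3,0,0,0.149,0,0,0,-0.3,0,0,0.149,0,0,0,-0.3]}}

```text
t: 7.2
position: [0.5491, -0.0497, 0.2883]
tcp_rot: [[0.173, 0.985, -0.002], [0.985, -0.173, 0.0], [0.0, -0.002, -1.0]]
ft_force: [-1.0, -0.4, 0.5]
gripper_width: 0.0328
grip_force: 0.0
```

Call:
{"name": "apply_moves", "arguments": {"moves": [0,0,0,0,0,0,-0.3,0,0,0,0,0,0,-0.3,0,0,0,0,0,0,-0.3,0,0,0,0,0,0,-0.3,0,0,0,0,0,0,-0.3]}}

```text
t: 7.7
position: [0.5496, -0.0499, 0.2896]
tcp_rot: [[0.166, 0.986, -0.0], [0.986, -0.166, 0.0], [0.0, -0.0, -1.0]]
ft_force: [-0.2, -0.0, 0.5]
gripper_width: 0.0325
grip_force: 0.0
```

```bash
python3 - <<'E'
from h import *
import pickle
np.set_printoptions(precision=4,suppress=True)
d=grab('wrist');d['s']=bot.read_state();s=d['s'];print(s['t'],s['position'],s['joints'],s['gripper_width']);print(s['tcp_rot'])
pickle.dump(d,open('w1.pkl','wb'));cv2.imwrite('pics/w1.png',d['img'][...,::-1])
W=cloud(d);z=W[...,2];print('table',np.nanmedian(z))
x,y=W[...,0],W[...,1]
p=W[(z>.07)&(z<.13)&(y<.03)&(y>-.13)&(x>.5)&(x<.68)]
print(len(p),cv2.minAreaRect((p[:,:2]*1000).astype(np.float32)),np.percentile(p[:,2],[50,90,99]))
E
```

```text
7.75 [ 0.5496 -0.0499  0.2896] [-10.0186  16.6629  89.1402  -0.0002  74.1981  -0.4474] 0.03243373326126453
[[ 0.1663  0.9861 -0.    ]
 [ 0.9861 -0.1663 -0.    ]
 [-0.     -0.     -1.    ]]
table -9.065092247925732e-05
1289 ((590.86669921875, -24.04532241821289), (109.8509521484375, 8.606046676635742), 79.92046356201172) [0.0932 0.1024 0.1042]
```

View pics/w1.png

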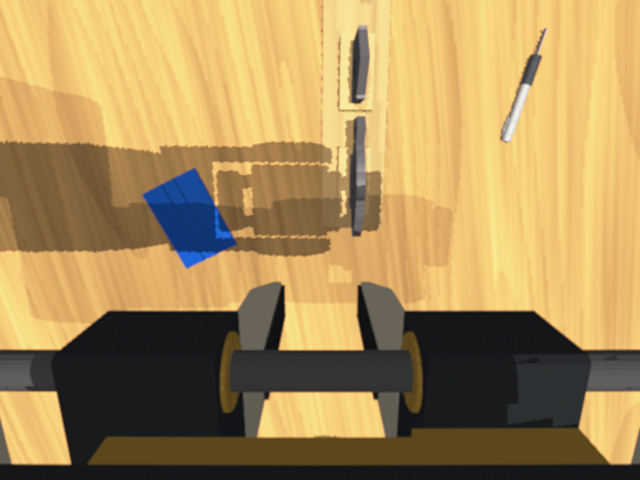

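The wrist view shows the fish edge-on at (360,175), the next sign at (360,65), the squeegee at (190,215) and the knife at (525,85). Image up is +y.

Call:
{"name": "apply_moves", "arguments": {"moves": [0,0,0.009,1.34,1.82,3.5,0,0,0,0,1.34,1.82,3.5,0,0,0,0,0,0,4,0,0,0,0,0,0,0,0,0,0,0,0,0,0,0]}}

```text
t: 8.25
position: [0.5901, -0.0298, 0.1805]
tcp_rot: [[0.176, 0.984, -0.0], [0.984, -0.176, 0.0], [-0.0, -0.0, -1.0]]
ft_force: [0.8, -0.1, 0.7]
gripper_width: 0.0466
grip_force: 0.0
```

```bash
python3 - <<'E'
from h import *
np.set_printoptions(precision=4,suppress=True)
d=grab('wrist');d['s']=bot.read_state();s=d['s'];print(s['t'],s['position'],s['gripper_width']);cv2.imwrite('pics/w2.png',d['img'][...,::-1])
W=cloud(d);z=W[...,2];x,y=W[...,0],W[...,1]
p=W[(z>.06)&(z<.13)&(y<.05)&(y>-.13)&(abs(x-.59)<.025)]
print(len(p),cv2.minAreaRect((p[:,:2]*1000).astype(np.float32)),np.percentile(p[:,2],[50,90,99]))
R=s['tcp_rot'];print(100*R.T@(np.array([.590,-.0295,.067])-s['position']))
E
```

```text
8.3 [ 0.5907 -0.03    0.1816] 0.04651609404148751
1944 ((593.9422607421875, -13.628677368164062), (129.6441650390625, 8.32149887084961), 79.94032287597656) [0.0963 0.1039 0.1049]
[ 0.0311 -0.104  11.4611]
```

View pics/w2.png

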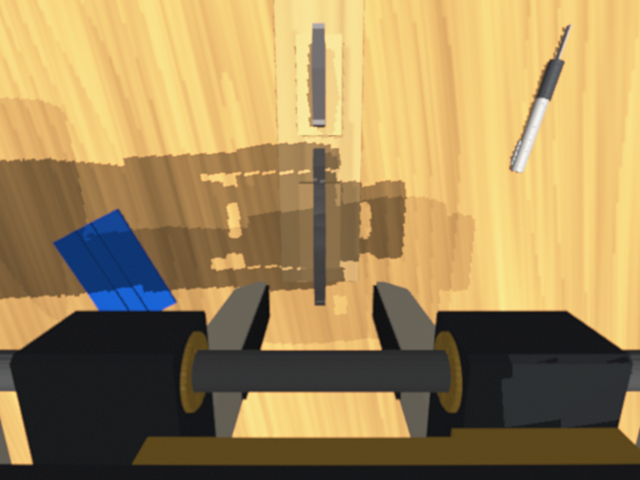

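The fish runs from (319,150) to (319,305), centred between the finger pads (268 and 376), so I descend and grip.

Call:
{"name": "apply_moves", "arguments": {"moves": [0,0,0,0,-0.1,3,0,0,0,0,0,0,3,0,0,0,0,0,0,3,0,0,0,0,0,0,2.4,0,0,0,0,0,0,0,0], "newtons": 20}}

```text
t: 8.8
position: [0.5887, -0.0298, 0.0653]
tcp_rot: [[0.176, 0.984, -0.001], [0.984, -0.176, 0.0], [-0.0, -0.001, -1.0]]
ft_force: [-0.6, 0.2, 0.5]
gripper_width: 0.0463
grip_force: 0.0
```

Call:
{"name": "apply_moves", "arguments": {"moves": [0,0,0,0,0,0,-1,0,0,0,0,0,0,-1,0,0,0,0,0,0,-1,0,0,0,0,0,0,-1,0,0,0,0,0,0,-1]}}

```text
t: 9.3
position: [0.5893, -0.0296, 0.0662]
tcp_rot: [[0.176, 0.984, 0.001], [0.984, -0.176, -0.0], [0.0, 0.001, -1.0]]
ft_force: [-0.2, 0.9, 1.2]
gripper_width: 0.0109
grip_force: 0.0
```

Call:
{"name": "apply_moves", "arguments": {"moves": [0,0,0,0,0,0,-1,0,0,0,0,0,0,-1,0,0,0,0,0,0,-1,0,0,0,0,0,0,-1,0,0,0,0,0,0,-1]}}

```text
t: 9.8
position: [0.5893, -0.0296, 0.066]
tcp_rot: [[0.176, 0.984, 0.0], [0.984, -0.176, -0.0], [0.0, 0.0, -1.0]]
ft_force: [-1.0, 0.4, 5.4]
gripper_width: 0.0077
grip_force: 20.0
```

Call:
{"name": "apply_moves", "arguments": {"moves": [0,0,0,0,0,-0.5,-1,0,0,0,0,0,-1,-1,0,0,0,0,0,-2,-1,0,0,0,0,0,-3,-1,0,0,0,0,0,-3,-1]}}

```text
t: 10.3
position: [0.5888, -0.0295, 0.162]
tcp_rot: [[0.176, 0.984, -0.0], [0.984, -0.176, 0.0], [-0.0, -0.0, -1.0]]
ft_force: [0.7, -0.1, -0.8]
gripper_width: 0.0079
grip_force: 20.0
```

Call:
{"name": "apply_moves", "arguments": {"moves": [0,0,0,0,0,-3,-1,0,0,0,0,0,-3,-1,0,0,0,0,0,-1,-1,0,0,0,0,0,0,-1,0,0,0,0,0,0,-1]}}

```text
t: 10.8
position: [0.5885, -0.0295, 0.2293]
tcp_rot: [[0.176, 0.984, -0.002], [0.984, -0.176, 0.0], [-0.0, -0.002, -1.0]]
ft_force: [0.0, -0.5, -0.6]
gripper_width: 0.0078
grip_force: 20.0
```

```bash
python3 - <<'E'
from h import *
import pickle
np.set_printoptions(precision=4,suppress=True)
s=bot.read_state();print(s['t'],s['position'],s['gripper_width'],s['grip_force'])
f=lambda p:cv2.minAreaRect((p[:,:2]*1000).astype(np.float32))
for n,(a,b,c,e) in dict(top=(440,255,515,300),scene=(110,180,162,220)).items():
    d=pickle.load(open(n+'.pkl','rb'));W=cloud(d);g=d['img'].max(2)
    box=np.zeros(g.shape,bool);box[b:e,a:c]=1
    z,x,y=W[...,2],W[...,0],W[...,1];box&=(z>.2)&(abs(x-.51)<.06)
    # top face plane
    t=box&(g>60)&(y>-.432)&(y<-.385)&(z>.24)
    h,ed=np.histogram(z[t],bins=np.arange(.24,.29,.002));zt=ed[h.argmax()]+.001
    q=W[t&(abs(z-zt)<.004)]; print(n,'top face',len(q),np.median(q[:,2]),f(q))
    l=box&(g<50)&(y>-.40)&(y<-.36); q=W[l]; print('lens',len(q),q.min(0),q.max(0),np.percentile(q[:,1],97),np.percentile(q[:,2],[3,97]),f(q))
    fr=W[l&(y>np.percentile(q[:,1],97)-.006)];print('front',len(fr),fr.mean(0),fr.min(0),fr.max(0))
    print(h)
E
python3 - <<'E'
import cv2
a=cv2.imread('pics/scene0.png')[175:225,110:170];b=cv2.imread('pics/top0.png')[250:300,445:505]
cv2.imwrite('pics/crop2.png',cv2.vconcat([cv2.resize(i,(360,300),interpolation=cv2.INTER_NEAREST) for i in (a,b)]))
E
```

```text
10.8 [ 0.5885 -0.0295  0.2293] 0.007849862949717413 19.998824894428253
top top face 353 0.25748477884839077 ((509.3095397949219, -411.01751708984375), (48.389739990234375, 50.011329650878906), 78.22740173339844)
lens 177 [ 0.4863 -0.3998  0.2107] [ 0.5352 -0.3687  0.2598] -0.36991676271305285 [0.2228 0.2557] ((509.1338195800781, -382.21514892578125), (50.38386917114258, 27.83116340637207), 8.645484924316406)
front 57 [ 0.5143 -0.3725  0.2418] [ 0.5007 -0.3758  0.2193] [ 0.5291 -0.3687  0.2566]
[  0   0   0   0   1   3  30  75 120 100  61  17   1   0   0   0   0   0
   0   0   0   0   0   0]
scene top face 305 0.25977085672665373 ((507.789306640625, -411.19830322265625), (49.4509391784668, 50.64970016479492), 76.57630157470703)
lens 202 [ 0.5001 -0.3999  0.2242] [ 0.5388 -0.3713  0.2569] -0.3718945099612082 [0.2269 0.2554] ((521.8629150390625, -383.60931396484375), (21.030323028564453, 40.69320297241211), 66.89585876464844)
front 58 [ 0.5193 -0.3744  0.2426] [ 0.505  -0.3778  0.2261] [ 0.532  -0.3713  0.256 ]
[  0   0   0   0   0   0   1   0  23 152 121  13   0   0   0   0   0   0
   0   0   0   0   0   0]
```

View pics/crop2.png

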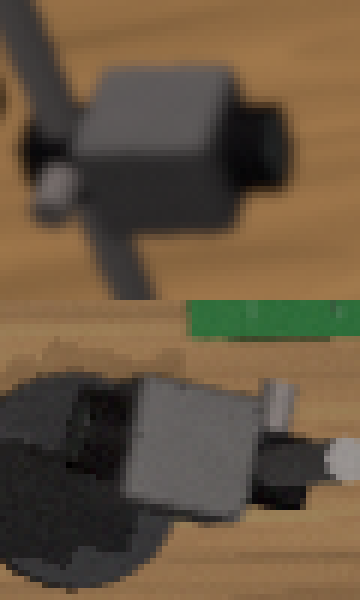

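```bash
python3 - <<'E'
from h import *
import pickle
np.set_printoptions(precision=4,suppress=True)
for n,(a,b,c,e) in dict(top=(440,255,515,300),scene=(100,175,170,225)).items():
    d=pickle.load(open(n+'.pkl','rb'));W=cloud(d);g=d['img'].max(2).astype(int)
    box=np.zeros(g.shape,bool);box[b:e,a:c]=1
    z,x,y=W[...,2],W[...,0],W[...,1]
    m=(box&(abs(z-.2585)<.006)&(g>70)).astype(np.uint8)
    m=cv2.morphologyEx(m,cv2.MORPH_OPEN,np.ones((7,7)))
    k,l,s,_=cv2.connectedComponentsWithStats(m);i=1+s[1:,4].argmax()
    # rays of the mask hull onto plane z=.2585
    ct=max(cv2.findContours((l==i).astype(np.uint8),0,cv2.CHAIN_APPROX_NONE)[0],key=len)[:,0].astype(float)
    K=np.array([[d['fx'],0,d['cx']],[0,d['fy'],d['cy']],[0,0,1.]])
    u=cv2.undistortPoints(ct[:,None],K,np.array([d['k1'],0,0,0.]))[:,0]
    R=np.array(d['R']);C=-R.T@d['t'];D=np.c_[u,np.ones(len(u))]@R
    P=C+D*((.2585-C[2])/D[:,2])[:,None]
    print(n,(l==i).sum(),cv2.minAreaRect((P[:,:2]*1000).astype(np.float32)))
    v=np.array([.2,.98]);nn=np.array([.98,-.2]);o=np.array([.5085,-.411])
    al=(W[...,:2]-o)@v; ac=(W[...,:2]-o)@nn
    L=box&(g<55)&(al>.028)&(al<.045)&(abs(ac)<.025)&(z>.2)&(z<.26);q=W[L]
    # cylinder: fit circle in (ac,z)
    A=np.c_[2*ac[L],2*z[L],np.ones(L.sum())];r=np.linalg.lstsq(A,ac[L]**2+z[L]**2,rcond=None)[0]
    B=L&(al<.036)
    print('barrel',L.sum(),'al pct',np.percentile(al[L],[50,90,97,100]),'ac',np.percentile(ac[L],[2,98]),'z',np.percentile(z[L],[2,98]),'B z',np.percentile(z[B],[90,98]),'circ',r[:2],np.sqrt(r[2]+r[0]**2+r[1]**2))
    if n=='scene':
        S=box&(abs(ac-.025)<.006)&(abs(al)<.02)&(z>.21)&(z<.252);q=W[S];_,_,V=np.linalg.svd(q-q.mean(0),full_matrices=False);print('side',S.sum(),q.mean(0),V[2],np.degrees(np.arctan2(V[2][1],V[2][0])))
    S2=box&(abs(ac)<.022)&(abs(al)<.03)&(z<.25)
    print('side z range', z[box&(ac>.02)&(ac<.03)&(abs(al)<.02)&(z>.2)].min())
E
```

```text
top 356 ((510.0798034667969, -410.6057434082031), (44.226924896240234, 48.53666687011719), 87.91425323486328)
barrel 110 al pct [0.0367 0.0402 0.0407 0.041 ] ac [-0.0147  0.017 ] z [0.2233 0.2557] B z [0.2528 0.2559] circ [0.0013 0.2394] 0.013397942008879848
side z range 0.24991503372767765
scene 286 ((506.20892333984375, -411.7335205078125), (48.63858413696289, 43.93747329711914), 74.90423583984375)
barrel 105 al pct [0.0371 0.039  0.0393 0.0398] ac [-0.0105  0.0165] z [0.2285 0.2554] B z [0.2547 0.2555] circ [0.0029 0.2415] 0.011706735356123555
side 215 [ 0.5312 -0.4153  0.2352] [ 0.978  -0.2065 -0.0285] -11.921112584083795
side z range 0.21558621701467198
```

Call:
{"name": "apply_moves", "arguments": {"moves": [0,0,0,-4,-1.28,-2.24,-1,0,0,0,-4,-1.28,-2.24,-1,0,0,0,-4,-1.28,-2.24,-1,0,0,0,-4,-1.28,-2.24,-1,0,0,0,-4,-1.28,-2.24,-1]}}

```text
t: 11.3
position: [0.4895, -0.2163, 0.3417]
tcp_rot: [[0.176, 0.984, -0.002], [0.984, -0.176, 0.001], [0.001, -0.003, -1.0]]
ft_force: [1.2, -0.3, 0.5]
gripper_width: 0.008
grip_force: 20.0
```

Call:
{"name": "apply_moves", "arguments": {"moves": [0,0,0.149,0,0,0,-1,0,0,0.149,0,0,0,-1,0,0,0.149,0,0,0,-1,0,0,0.149,0,0,0,-1,0,0,0.149,0,0,0,-1]}}

```text
t: 11.8
position: [0.4905, -0.215, 0.3407]
tcp_rot: [[0.801, 0.599, -0.003], [0.599, -0.801, 0.001], [-0.001, -0.003, -1.0]]
ft_force: [0.4, -0.3, -0.2]
gripper_width: 0.0079
grip_force: 20.0
```

Call:
{"name": "apply_moves", "arguments": {"moves": [0,0,0.149,0,0,0,-1,0,0,0.149,0,0,0,-1,0,0,0.149,0,0,0,-1,0,0,0.149,0,0,0,-1,0,0,0.149,0,0,0,-1]}}

```text
t: 12.3
position: [0.4906, -0.215, 0.3407]
tcp_rot: [[0.995, -0.102, -0.003], [-0.102, -0.995, 0.002], [-0.003, -0.001, -1.0]]
ft_force: [-0.1, -1.0, -1.5]
gripper_width: 0.0081
grip_force: 20.0
```

Call:
{"name": "apply_moves", "arguments": {"moves": [0,0,0.149,0,0,0,-1,0,0,0.149,0,0,0,-1,0,0,0.149,0,0,0,-1,0,0,0.149,0,0,0,-1,0,0,0.149,0,0,0,-1]}}

```text
t: 12.8
position: [0.4906, -0.215, 0.3407]
tcp_rot: [[0.662, -0.75, -0.003], [-0.75, -0.662, 0.002], [-0.003, 0.001, -1.0]]
ft_force: [1.0, -0.1, -0.8]
gripper_width: 0.0078
grip_force: 20.0
```

Call:
{"name": "apply_moves", "arguments": {"moves": [0,0.149,0,0,0,0,-1,0,0.149,0,0,0,0,-1,0,0.149,0,0,0,0,-1,0,0.149,0,0,0,0,-1,0,0,0,0,0,0,-1]}}

```text
t: 13.3
position: [0.4887, -0.2132, 0.3393]
tcp_rot: [[0.555, -0.744, 0.372], [-0.616, -0.668, -0.417], [0.559, 0.002, -0.829]]
ft_force: [-0.3, 0.8, -1.0]
gripper_width: 0.008
grip_force: 20.0
```

Call:
{"name": "apply_moves", "arguments": {"moves": [0,0,0,0,0,0,-1,0,0,0,0,0,0,-1,0,0,0,0,0,0,-1,0,0,0,0,0,0,-1,0,0,0,0,0,0,-1]}}

```text
t: 13.8
position: [0.491, -0.2155, 0.3426]
tcp_rot: [[0.552, -0.746, 0.374], [-0.617, -0.666, -0.418], [0.561, 0.0, -0.828]]
ft_force: [-0.4, -0.5, -1.4]
gripper_width: 0.0081
grip_force: 20.0
```

```bash
python3 - <<'E'
from h import *
import pickle
np.set_printoptions(precision=4,suppress=True)
d=grab('wrist');s=d['s'];pickle.dump(d,open('w3.pkl','wb'));cv2.imwrite('pics/w3.png',d['img'][...,::-1])
print(s['t'],s['position'],s['joints']);print(s['tcp_rot'])
E
```

```text
13.8 [ 0.491  -0.2155  0.3426] [-21.0672  -0.7989 108.7379 -21.9919  43.1405 129.4289]
[[ 0.5516 -0.7458  0.3735]
 [-0.6174 -0.6662 -0.4183]
 [ 0.5608  0.0001 -0.828 ]]
```

View pics/w3.png

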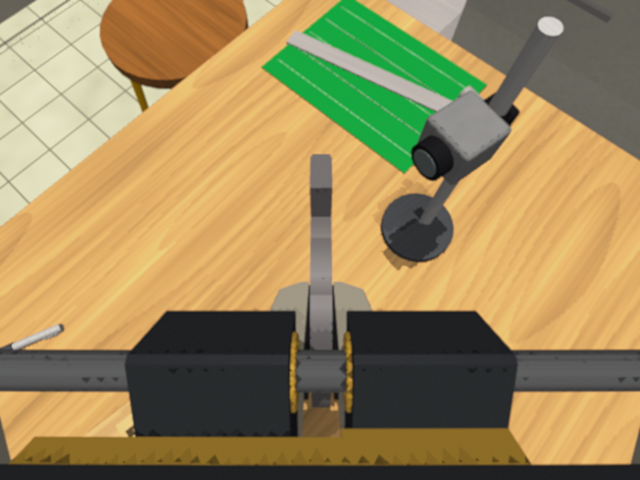

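The wrist view shows the held fish edge-on at (320,230). The stand camera's lens front is at (428,158), its body is around (468,128) and the post foot is at (417,227).

```bash
python3 - <<'E'
from h import *
import pickle
np.set_printoptions(precision=4,suppress=True)
d=pickle.load(open('w3.pkl','rb'));W=cloud(d);g=d['img'].max(2).astype(int)
z=W[...,2];print('table',np.nanmedian(z[200:300,150:280]))
box=np.zeros(g.shape,bool);box[85:185,405:512]=1
o=np.array([.5085,-.411]);v=np.array([.206,.9785]);nn=np.array([.9785,-.206])
al=(W[...,:2]-o)@v;ac=(W[...,:2]-o)@nn
def pl(m,name):
    q=W[m];
    for _ in range(4):
        c=q.mean(0);V=np.linalg.svd(q-c,full_matrices=False)[2][2];r=(q-c)@V;q=q[abs(r)<max(.0015,1.5*np.median(abs(r)))]
    print(name,len(q),c,V,'yaw',np.degrees(np.arctan2(V[1],V[0])),'ext al',np.percentile((q[:,:2]-o)@v,[1,99]),'ac',np.percentile((q[:,:2]-o)@nn,[1,99]),'z',np.percentile(q[:,2],[1,99]))
    return q
t=pl(box&(abs(z-.2585)<.004)&(g>60),'top')
print(cv2.minAreaRect((t[:,:2]*1000).astype(np.float32)))
pl(box&(abs(ac+.025)<.006)&(abs(al)<.02)&(z>.18)&(z<.253),'side-')
pl(box&(abs(al-.0245)<.006)&(g>60)&(z>.18)&(z<.253),'front body')
f=pl(box&(abs(al-.040)<.004)&(g<70)&(z>.2),'lens front')
b=W[box&(al>.027)&(al<.037)&(g<70)&(z>.2)];bc=(b[:,:2]-o)@nn
print('barrel',len(b),np.percentile(b[:,2],[95,99,100]),np.percentile(bc,[0,1,99,100]))
fc=(f[:,:2]-o)@nn;print('front mid (ac,z)',(fc.min()+fc.max())/2,(f[:,2].min()+f[:,2].max())/2,np.ptp(fc),np.ptp(f[:,2]))
E
```

```text
table -0.0007282258372027506
top 3059 [ 0.5091 -0.411   0.2577] [-0.0017  0.008   1.    ] yaw 102.15810023951558 ext al [-0.0291  0.0235] ac [-0.0222  0.0246] z [0.2563 0.259 ]
((508.4040222167969, -417.6164245605469), (61.904884338378906, 48.518550872802734), 77.42546081542969)
side- 414 [ 0.4856 -0.406   0.236 ] [ 0.9762 -0.2167  0.001 ] yaw -12.513110593189227 ext al [-0.0198  0.0197] ac [-0.0239 -0.023 ] z [0.217  0.2527]
front body 270 [ 0.5107 -0.3872  0.2399] [ 0.2049  0.9787 -0.0111] yaw 78.17717818811097 ext al [0.0224 0.0247] ac [-0.0227  0.0256] z [0.2154 0.2529]
lens front 649 [ 0.5177 -0.3724  0.2384] [-0.2096 -0.9773 -0.0313] yaw -102.10239387915722 ext al [0.038  0.0408] ac [-0.0141  0.0167] z [0.2223 0.2526]
barrel 477 [0.2527 0.2532 0.2535] [-0.0152 -0.015   0.016   0.0173]
front mid (ac,z) 0.0014249296117101453 0.2367346260435429 0.03281276399849526 0.03302789230537484
```

```bash
python3 - <<'E'
from h import *
import pickle
np.set_printoptions(precision=4,suppress=True)
d=pickle.load(open('w3.pkl','rb'));W=cloud(d);s=d['s'];R=np.array(s['tcp_rot'])
P=(W-s['position'])@R
m=(P[...,2]>-.06)&(P[...,2]<.06)&(abs(P[...,1])<.02);m[:150]=0;m[300:]=0;m[:,:300]=0;m[:,342:]=0
q=P[m];print(len(q),q.min(0),q.max(0))
for a in np.arange(0.01,.07,.005):
    r=q[(q[:,0]>a)&(q[:,0]<a+.005)]
    if len(r):print(round(a,3),len(r),np.percentile(r[:,1],[2,50,98]),r[:,2].min(),r[:,2].max())
# plan: target pose
yw=np.deg2rad(77.9);v=np.array([np.cos(yw),np.sin(yw),0]);vp=np.array([.5176,-.3725,.2365])+.15*v
Y=-v;Z=np.array([0,0,-1.]);X=np.cross(Y,Z);Rt=np.c_[X,Y,Z]
print('view',vp,'Rt',Rt)
from scipy.spatial.transform import Rotation as Ro
print('relative now',Ro.from_matrix(R.T@Rt).as_rotvec())
U=R@Ro.from_rotvec([0,-.596,0]).as_matrix();print('after -tilt',U,Ro.from_matrix(U.T@Rt).as_rotvec())
E
```

```text
3531 [ 0.0074 -0.0099 -0.0344] [0.0648 0.0085 0.0111]
0.01 3 [-0.008  -0.0077  0.0065] -0.019105599304271047 -0.009474598855603408
0.015 302 [-0.0044 -0.0008  0.0031] -0.03436765247174284 -0.03036154272541304
0.02 325 [-0.0044 -0.0005  0.0031] -0.03319202304170039 -0.02862912313548085
0.025 340 [-0.0045 -0.0007  0.0032] -0.03110065338092671 -0.02508343647834876
0.03 368 [-0.0045 -0.0008  0.0032] -0.02873473977412529 -0.020791929894105613
0.035 324 [-0.0046 -0.0008  0.0033] -0.023746863406133235 -0.01713402840133429
0.04 272 [-0.0047 -0.0009  0.003 ] -0.019889327556789373 -0.014623077159637331
0.045 246 [-0.0045 -0.0008  0.0032] -0.023647149212815754 -0.017419499957328267
0.05 283 [-0.0044 -0.0008  0.0031] -0.02859639259162457 -0.02184964288355
0.055 353 [-0.0044 -0.0008  0.0031] -0.02867535341294897 -0.02035655242468893
0.06 365 [-0.0045 -0.0005  0.0032] -0.022866955157805915 0.011051684630665786
view [ 0.549  -0.2258  0.2365] Rt [[ 0.9778 -0.2096  0.    ]
 [-0.2096 -0.9778  0.    ]
 [ 0.     -0.     -1.    ]]
relative now [ 0.1877 -0.5752 -0.6115]
after -tilt [[ 0.6662 -0.7458 -0.0005]
 [-0.7458 -0.6662  0.0004]
 [-0.0007  0.0001 -1.    ]] [-0.0001  0.0007 -0.6305]
```

Call:
{"name": "apply_moves", "arguments": {"moves": [0,-0.149,0,0,0,0,-1,0,-0.149,0,0,0,0,-1,0,-0.149,0,0,0,0,-1,0,-0.149,0,0,0,0,-1,0,0,0,0,0,0,-1]}}

```text
t: 14.35
position: [0.4917, -0.2167, 0.3417]
tcp_rot: [[0.665, -0.746, -0.003], [-0.746, -0.665, 0.003], [-0.005, 0.0, -1.0]]
ft_force: [-0.4, -0.9, -1.8]
gripper_width: 0.0084
grip_force: 20.0
```

Call:
{"name": "apply_moves", "arguments": {"moves": [0,0,-0.126,0,0,0,-1,0,0,-0.126,0,0,0,-1,0,0,-0.126,0,0,0,-1,0,0,-0.126,0,0,0,-1,0,0,-0.126,0,0,0,-1]}}

```text
t: 14.85
position: [0.4908, -0.2149, 0.3427]
tcp_rot: [[0.979, -0.204, 0.003], [-0.204, -0.979, -0.003], [0.003, 0.002, -1.0]]
ft_force: [0.3, -0.5, -0.6]
gripper_width: 0.0075
grip_force: 20.0
```

Call:
{"name": "apply_moves", "arguments": {"moves": [0,0,0,2,0,3,-1,0,0,0,2,0,3,-1,0,0,0,1.5,0,3,-1,0,0,0,0.3,0,1.5,-1,0,0,0,0,0,0,-1]}}

```text
t: 15.35
position: [0.5467, -0.2267, 0.2359]
tcp_rot: [[0.978, -0.209, -0.002], [-0.209, -0.978, 0.0], [-0.002, 0.0, -1.0]]
ft_force: [0.2, 0.4, 0.4]
gripper_width: 0.0079
grip_force: 20.0
```

Call:
{"name": "apply_moves", "arguments": {"moves": [0,0,0,0,0,0,-1,0,0,0,0,0,0,-1,0,0,0,0,0,0,-1,0,0,0,0,0,0,-1,0,0,0,0,0,0,-1]}}

```text
t: 15.85
position: [0.5476, -0.2274, 0.2381]
tcp_rot: [[0.978, -0.21, 0.001], [-0.21, -0.978, -0.0], [0.001, 0.0, -1.0]]
ft_force: [-0.2, 0.7, -1.0]
gripper_width: 0.008
grip_force: 20.0
```

```bash
cat > chk.py <<'E'
from h import *
from scipy.spatial.transform import Rotation as Ro
np.set_printoptions(precision=4,suppress=True)
s=bot.read_state();R=np.array(s['tcp_rot'])
Rt=np.array([[.9778,-.2096,0],[-.2096,-.9778,0],[0,0,-1.]])
print(s['t'],s['position'],'turn',Ro.from_matrix(R.T@Rt).as_rotvec(),'shift cm',100*R.T@(np.array([.548,-.2256,.233])-s['position']),s['joint_velocities'],s['grip_force'])
E
python3 chk.py; python3 - <<'E'
from h import *
np.set_printoptions(precision=4,suppress=True)
v=np.array([.2096,.9778]);nn=np.array([.9778,-.2096])
d=grab('scene');cv2.imwrite('pics/s2.png',cv2.resize(d['img'][130:290,60:300,::-1],(780,520)))
W=cloud(d);z=W[...,2];al=(W[...,:2]-np.array([.549,-.2258]))@v;ac=(W[...,:2]-np.array([.549,-.2258]))@nn
m=(abs(al)<.02)&(z>.16)&(z<.28)&(abs(ac)<.08);print(m.sum(),'ac',np.percentile(ac[m],[1,99]),'z',np.percentile(z[m],[1,99]),'al',np.percentile(al[m],[5,50,95]))
mm=m&(abs(ac)<.04)&(z<.262);q=W[mm];c=q.mean(0);print(c)
E
```

```text
15.85 [ 0.5476 -0.2274  0.2381] turn [ 0.0002 -0.0007 -0.0001] shift cm [ 0.0019 -0.1838  0.5092] [ 0.0065  0.3688  0.0546  0.0779 -0.0137 -0.0751] 19.998804330825806
516 ac [-0.0235  0.0606] z [0.1838 0.2789] al [-0.0154  0.002   0.0152]
[ 0.5596 -0.2265  0.2287]
```

View pics/s2.png

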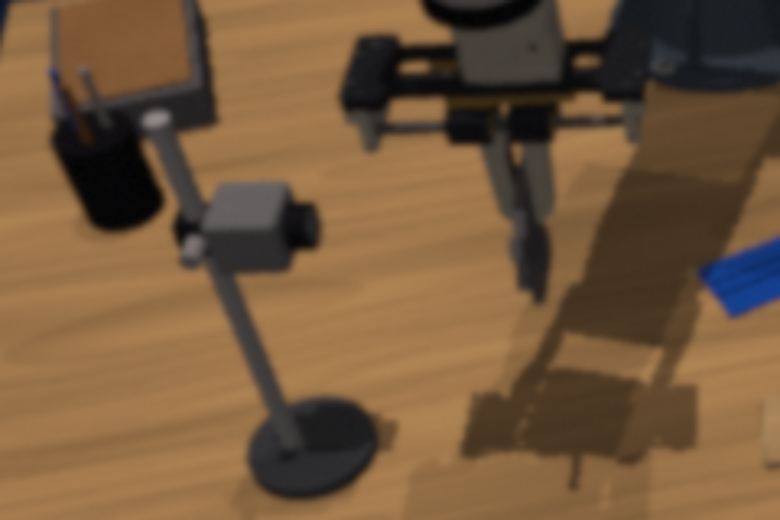

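The fish hangs upright at (535,250) in this crop, broadside to the lens at (300,225). I make the last small correction.

Call:
{"name": "apply_moves", "arguments": {"moves": [0,0,0,0,-0.18,0.3,-1,0,0,0,0,0,0.25,-1,0,0,0,0,0,0,-1,0,0,0,0,0,0,-1,0,0,0,0,0,0,-1]}}

```text
t: 16.4
position: [0.548, -0.2256, 0.2322]
tcp_rot: [[0.978, -0.21, 0.0], [-0.21, -0.978, 0.0], [0.0, -0.0, -1.0]]
ft_force: [-0.1, 0.8, -0.6]
gripper_width: 0.0078
grip_force: 20.0
```

Call:
{"name": "apply_moves", "arguments": {"moves": [0,0,0,0,0,0,-1,0,0,0,0,0,0,-1,0,0,0,0,0,0,-1,0,0,0,0,0,0,-1,0,0,0,0,0,0,-1]}}

```text
t: 16.9
position: [0.548, -0.2255, 0.2321]
tcp_rot: [[0.978, -0.21, 0.0], [-0.21, -0.978, 0.0], [0.0, -0.0, -1.0]]
ft_force: [0.1, -0.4, -0.4]
gripper_width: 0.0077
grip_force: 20.0
```

```bash
python3 chk.py; python3 - <<'E'
from h import *
np.set_printoptions(precision=4,suppress=True)
d=grab('wrist');W=cloud(d);s=d['s'];P=(W-s['position'])@np.array(s['tcp_rot'])
m=(abs(P[...,2])<.06)&(abs(P[...,1])<.02);m[:100]=0;m[300:]=0;m[:,:300]=0;m[:,342:]=0
q=P[m];print('tail x',np.percentile(q[:,0],[99,100]),'side y',np.median(q[:,1]))
r=q[(q[:,0]>.015)&(q[:,0]<.02)];print('z',r[:,2].min())
E
```

```text
16.9 [ 0.548  -0.2255  0.2321] turn [-0. -0. -0.] shift cm [ 0.0034  0.0044 -0.0862] [-0.1024 -0.0018 -0.0455  0.0662 -0.0356  0.0931] 19.998824894428253
tail x [0.0655 0.0658] side y -0.00014384379984463383
z -0.034766329256970346
```

Pose and grip are steady and on target, so I hand it in.

```bash
python3 -c "
from workcell import bot
print(bot.sign_off())"
```

```text
the job is handed in; nothing more can be done
None
```

I pressed the pedal to its stop for over a second, let it spring back, and handed in the job with the fish held steady, upright and square to the lens at the measured view point; the judge's verdict was not shown.

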